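# Draw out the telescopic shoe horn and hold it ready

## Robot

A 6-joint arm with a two-finger parallel gripper is mounted at the origin on the work surface. World frame = base frame: x ahead of the robot, y to its left, z up, the work surface at z = 0. Lengths are in m, angles in degrees, forces in N, time in s.
With the tool pointing down it reaches from about 0.375 to 0.9 m from the base axis. Payload 3.1 kg.
Tool frame: the origin (TCP) lies between the finger pads, 19 mm behind the fingertips; this is the grasp point; z points along the fingers, y is the line along which they close (so a half turn about z gives the same grasp; the last joint's range is limited). The gripper opens to 87 mm and grips with 3 to 60 N. Pads are 19 mm wide; open, the fingers measure 117 mm over their backs; the gripper's body (75 mm by 190 mm) begins 51 mm behind the grasp point.
Start: joints at [54.689, 30.224, 82.088, -0, 67.689, -10.227], TCP at [0.265, 0.566, 0.241] pointing down, gripper open.
Joint ranges: [-176.69, 176.69], [-43.24, 126.21], [12.49, 139.97], [-82, 262], [0, 151.66], [-163.58, 163.58]. Speed limits (degrees/s): [159.86, 159.86, 180, 180, 180, 180].

## Interface

Orientations are given as a 3x3 rotation matrix whose columns are the frame's x, y, z axes.
In Python, from rig import bot, capture gives the robot as it stands.
- The arm moves only by the tool inch_along, called after "Emit:" as a command line: name --argument value ..., lists and objects as JSON in quotes. Schema: {"type":"object","properties":{"moves":{"type":"array","items":{"type":"array","items":{"type":"array","items":{"type":"number"},"minItems":7,"maxItems":7},"minItems":1,"maxItems":20},"minItems":1,"maxItems":1},"only":{"type":"string"},"quiet":{"type":"boolean"},"lines":{"type":"string"}},"required":["moves"],"additionalProperties":false}. moves is a list that holds a single list of rows (three levels of brackets), with 1 to 20 rows, each of 7 numbers: dx, dy, dz in a scale on which 1.0 is 100 cm, then a rotation vector rx, ry, rz in a scale on which 1.0 is 360 degrees, then the opening from 0.0 (shut) to 1.0 (fully open); each row is the pose to reach, as a shift and turn from the pose commanded when the call began, along the tool's axes at that moment; what a row does not reach only later rows make up. A row lasts 1/10 s, in which the tool goes at most 0.05 m and 8.59 degrees, less where a joint would pass 70% of its speed; a pose out of reach is approached as far as the arm can. The fingers move at their own pace and stop on an object; the grip force is fixed at half the most. Time passes only in rows, so rows that do not move let the fingers close. The tool returns the time, the measured TCP pose, the force, the opening and the grip force at its end. only (a regular expression) keeps the lines of the reply that match it, lines (a string "A,B") keeps lines A to B, and quiet returns only ok. Shift and turn numbers lie between -1 and 1, and a call with a number outside is refused. Input that does not fit is refused with a message, and nothing moves.
- bot.read_state(): the state, without advancing time (a new reading comes with each control period).
- capture(name): name is "scene" or "top" or "wrist"; returns a dict with "color" (480x640x3 uint8, red, green, blue), "K" (3x3 intrinsics, pixels), "D" ([k1, k2, p1, p2, k3] as OpenCV has them; the pictures are not rectified), "view" (4x4, takes a point from world to camera coordinates); the wrist camera has in their place "mount" (4x4, takes a point from camera to tool coordinates, whose origin is the TCP and whose axes are the flange's). Camera axes: x right, y up, looking along -z (the intrinsics and any distortion apply to the point x, -y, -z); pixel columns grow to the right and rows downward; lengths in m; the calibration is good to about 2 mm. A picture is of the moment at which its call begins: read the wrist's pose just before it. There is no depth.
- bot.hand_in(): hands the job in; it is judged then, once.
The state is a dict: "time_s": time; "joint_positions": joint angles; "qvel": joint speeds; "tau": joint torques, N m; "position": TCP position; "tcp_rot": TCP orientation; "force": force on the tool from outside, world axes, zero at the start; "moment": the same for the moment, N m; "opening": opening from 0.0 (shut) to 1.0 (fully open); "grasp_force": force on a finger pad.
Only numpy, scipy, OpenCV 4.12 (cv2) and the standard library are available. Lean on these libraries where they do the work, as an engineer would, in place of code of your own. Each camera call takes 0.05 s, during which the arm holds its last target. There are 200 camera calls.

## Task

Get the telescopic shoe horn ready for use: while it lies in its stand, squeeze in the button on its handle, pull the handle out past the first stop to the second one, and let the button spring out so that it locks there. Then take the horn by its tube, lift it roughly level clear of the stand, and finish holding it there still, drawn out and locked. Leave the other things where they are.

Things in the scene. Friction and masses are not known exactly. Their poses are not given: they have to be found in the camera images.
- horn: Loose telescopic shoe horn, 0.35 kg, level in its stand's notches. Origin on the tube's axis, 59 mm up; +x along the tube to the handle, z up. Black steel tube 18 mm square, x -60 to 90 mm; 26 mm square collar at x 58 to 66 bears on the post by the handle, so the tube cannot follow a pull to +x. Blade up to 45 mm wide, x -57 to -193. 12 mm rod carries the handle. Length 395 mm, drawn out 515.
- extension (a joint): How far the handle is drawn out towards the horn's +x, m: 0 pushed in (start), first stop 0.06, second stop 0.12 (hard end at 0.1215). At each the button, if let go, springs out and locks with 1.5 mm play. Slides, against 1 to 2 N, only with the button in; held in, it runs past the first stop. Locked, a pull only jams.
- button (a joint): Lock button of the handle, m: 0 sprung out, 0.006 fully in (flush with the handle). The lock frees at 0.0045; the spring needs about 5.5 N fully in.
- button_spot (a point): Point on the handle's axis level with the button, at horn x 147 mm when pushed in; travels with the handle. Wooden handle 110 mm long, 22 wide (y), 26 high, this point at its middle. The button, a steel block 16 long, 14 high, stands 6 mm proud of the handle's -y side; +y is plain. Fingers closing here along the horn's y with 15 N or more squeeze it fully in.
- tube_grip (a point): Point on the tube's axis at horn x 15 mm, midway between the stand's posts; the drawn-out horn balances within 15 mm of it. Tube 18 mm wide here, 40 mm free along it both ways.
- stand: Fixed wooden stand, origin on the table under the tube, axes as the horn's at the start. Base plate 200 x 80 x 12 mm (x -85 to 115 mm); two posts 16 mm thick, 46 wide, at x -45 and 75 mm, with notches open upwards, 20 mm wide, floor 50 mm and cheeks 70 mm above the table. The horn lifts straight up out of them.
- case: Translucent storage case with a hinged lid and a small knob on its front, fixed, 130 x 190 x 75 mm, origin under its middle. Not needed.
- dish: Red ceramic dish, 90 mm across, 22 mm high, close by the stand, origin under its middle. Leave it alone.
- timer: Round aluminium kitchen timer with a turning knob, 68 mm across, 48 mm high, origin under its middle. Leave it alone.
- peg: Bamboo clothes peg lying by the stand, 72 x 15 x 10 mm, origin under its middle, x along it. Leave it alone.
- tin: Flat steel shoe polish tin, 75 mm across, 24 mm high, origin under its middle. Leave it alone.
- brush: Shoe brush, 150 x 48 x 36 mm, origin under its middle. Leave it alone.
- seal: Black name-seal case, a rod 18 mm thick and about 84 mm long lying by the stand. Leave it alone.
Not all that is in view belongs to the job. What is shaped like the stand but red or turquoise is not meant.

How it is judged (in metres and radians):
On the way, in this order (a step that is already met when the one before it is completed fails the run):
1. the button is squeezed in by the fingers while the horn lies in the stand, pushed in (value of joint button above 0.0045 m and value of joint extension below 0.01 m and contact force between the fingers and horn above 1 N and height (world z) of horn below 0.067 m), for 0.1 s.
2. the handle is drawn out past the first stop with the horn still in the stand (value of joint extension above 0.08 m and height (world z) of horn below 0.067 m), for 0.05 s.
3. the handle is locked at the second stop, button sprung out, the horn still in the stand (value of joint extension above 0.116 m and value of joint button below 0.002 m and height (world z) of horn below 0.067 m and horizontal distance between horn and stand below 0.025 m), for 0.2 s.
At the end, for the whole second after the job is handed in: handle locked at the second stop (drawn out over 116 mm, button out to within 2 mm); horn held by the tube (TCP within 90 mm of tube_grip, over 2 N), its origin over 85 mm above the table (it lay at 59), off the stand, within 20 degrees of level, slower than 30 mm/s (value of joint extension above 0.116 m and value of joint button below 0.002 m and height (world z) of horn above 0.085 m and contact force between the fingers and horn above 2 N and contact force between horn and stand below 0.1 N and angle between horn's own z axis and vertical below 0.35 rad and distance between the grasp point and tube_grip below 0.09 m and linear speed of horn below 0.03 m/s); the arm keeps its last pose, push and grip.
It fails at once if another thing on the cabinet top was pushed more than 25 mm from its place (distance of any of dish, timer, peg, tin, brush, seal from where it was at the start of the episode above 0.025 m).
It also fails if it takes over 48 s, if anything falls off the work surface, if the arm or the gripper's body presses on something with over 40 N, if the wrist force passes 120 N, or if a joint passes its speed limit or range.

## Working session

There is one attempt and no reset: what is moved stays moved. The work goes in short steps, Python scripts to look and compute and a tool call to move; the robot and the scene stay as the last step left them, time stands still between calls to the robot, and variables do not carry over. Pictures are saved under pics/ and viewed, at most 10 in all, crops included, and the job is handed in when it is done.

```bash
mkdir -p pics
```

Run:
```python
from rig import bot,capture
import cv2,numpy as np
s=bot.read_state();print(s)
for n in("scene","top"):
    c=capture(n);cv2.imwrite(f"pics/{n}0.png",c["color"][...,::-1]);print(n,c["K"],c["D"],c["view"])
```

```text
{'time_s': 0.0, 'joint_positions': array([ 5.46862844e+01,  3.02800478e+01,  8.21571317e+01,  2.77332525e-04,
        6.76870373e+01, -1.02247455e+01]), 'qvel': array([0.06034607, 0.00064167, 0.08983884, 0.00945935, 0.12059873,
       0.03705736]), 'tau': array([ 6.26167894e-04, -4.40042889e+01, -1.76592278e+01,  6.34091184e-02,
        5.80260472e-02, -1.54708255e-04]), 'position': array([0.26455735, 0.56548429, 0.24025584]), 'tcp_rot': array([[-9.05649419e-01,  4.24025413e-01, -1.25686723e-03],
       [ 4.24027097e-01,  9.05647780e-01, -1.76648994e-03],
       [ 3.89242393e-04, -2.13276635e-03, -9.99997650e-01]]), 'force': array([-0.60755052, -0.1634095 ,  1.46567567]), 'moment': array([-0.01029332,  0.02786063, -0.00046442]), 'grasp_force': 0.0, 'opening': 1.0006992544606992}
scene [[522.34515639   0.         321.64296154]
 [  0.         522.34515639 237.26439394]
 [  0.           0.           1.        ]] [-0.06202487  0.          0.          0.          0.        ] [[ 0.74794949  0.66354689 -0.01664587 -0.36418409]
 [-0.53570312  0.61827167  0.57511938  0.24542031]
 [ 0.39191034 -0.421243    0.81790013 -1.58550205]
 [ 0.          0.          0.          1.        ]]
top [[600.90666172   0.         309.05283836]
 [  0.         600.90666172 243.07160179]
 [  0.           0.           1.        ]] [-0.17841946  0.          0.          0.          0.        ] [[-0.01621512 -0.99985302 -0.00556817  0.00636918]
 [ 0.98359878 -0.01695155  0.17957193 -0.48783858]
 [-0.17963992 -0.00256506  0.98372909 -1.82721226]
 [ 0.          0.          0.          1.        ]]
```

View pics/top0.png

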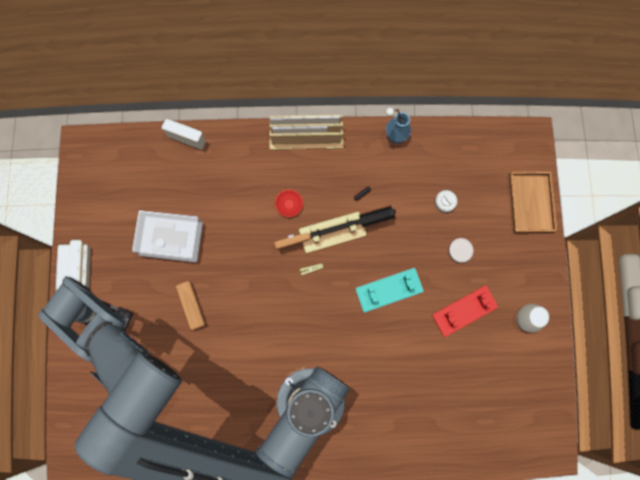

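View pics/scene0.png

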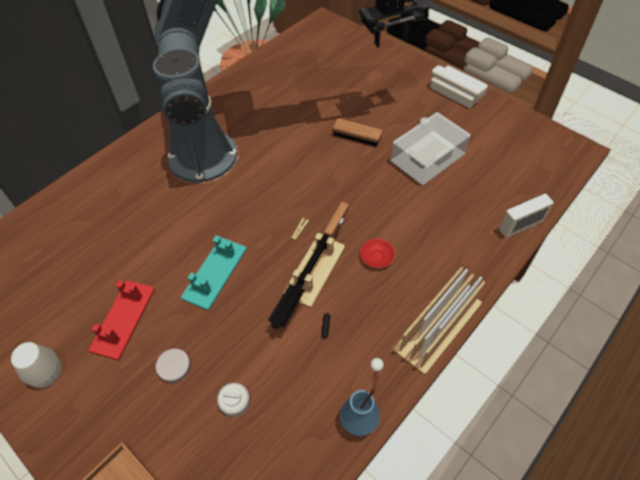

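The top view shows the real stand (wood) with the horn: handle end at (276,244), blade tip at (395,212), and the button at about (291,237) on the far side. The scene view has the handle end at (345,207) and the blade end at (276,325). Dish, peg and seal are all nearby. Next I measure these points.

Create h.py:
```python
import cv2,numpy as np
from rig import bot,capture
def view(c,s=None):
    if "view" in c: return np.array(c["view"])
    T=np.eye(4);T[:3,:3]=s["tcp_rot"];T[:3,3]=s["position"]
    return np.linalg.inv(T@np.array(c["mount"]))
def ray(c,V,px,z):
    u=cv2.undistortPoints(np.array([[px]],float),np.array(c["K"]),np.array(c["D"]))[0,0]
    d=V[:3,:3].T@np.array([u[0],-u[1],-1]);o=-V[:3,:3].T@V[:3,3]
    return o+d*(z-o[2])/d[2]
def proj(c,V,P):
    q=(V@np.r_[P,1])[:3]*[1,-1,-1]
    return cv2.projectPoints(q[None],np.zeros(3),np.zeros(3),np.array(c["K"]),np.array(c["D"]))[0][0,0]
```

Run:
```python
from h import *
t=capture("top");s=capture("scene")
for n,c,L in(("top",t,[((276,244),.06),((310,236),.07),((395,212),.06),((299,230),.012),((358,212),.012),((366,236),.012),((305,251),.012),((289,204),.02),((312,269),.01)]),("scene",s,[((345,207),.06),((276,325),.06),((377,254),.02)])):
    for p,z in L: print(n,p,ray(c,view(c),p,z).round(3))
im=t["color"][170:290,240:420,::-1];cv2.imwrite("pics/c1.png",cv2.resize(im,None,fx=4.4,fy=4.4,interpolation=cv2.INTER_CUBIC))
```

```text
top (276, 244) [0.484 0.1   0.06 ]
top (310, 236) [ 0.505 -0.005  0.07 ]
top (395, 212) [ 0.579 -0.272  0.06 ]
top (299, 230) [0.537 0.03  0.012]
top (358, 212) [ 0.592 -0.16   0.012]
top (366, 236) [ 0.513 -0.183  0.012]
top (305, 251) [0.468 0.012 0.012]
top (289, 204) [0.62 0.06 0.02]
top (312, 269) [ 0.411 -0.01   0.01 ]
scene (345, 207) [0.485 0.097 0.06 ]
scene (276, 325) [ 0.587 -0.269  0.06 ]
scene (377, 254) [0.627 0.058 0.02 ]
```

View pics/c1.png

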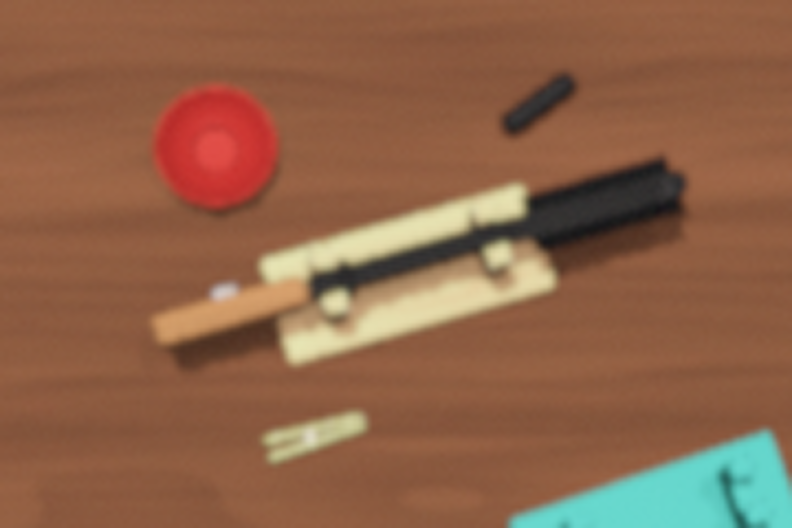

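Add to h.py:
```python
def togo(P,yaw_y):  # world target, yaw of tool y (deg) -> tool-axes shift, turn
    s=bot.read_state();R=np.array(s["tcp_rot"])
    Y=np.array([np.cos(np.radians(yaw_y)),np.sin(np.radians(yaw_y)),0]);Z=np.array([0,0,-1.]);T=np.c_[np.cross(Y,Z),Y,Z]
    print("shift",(R.T@(np.array(P)-s["position"])).round(4),"rot",np.degrees(cv2.Rodrigues(R.T@T)[0].ravel()).round(2))
```

Run:
```python
from h import *
t=capture("top");V=view(t)
r=lambda p,z:ray(t,V,(240+p[0]/4.4,170+p[1]/4.4),z)
c=[r(p,.012) for p in((262,262),(523,187),(553,287),(292,362))]
d=c[0]-c[1]+c[3]-c[2];print("len",np.linalg.norm(d)/2,"w",np.linalg.norm(c[0]-c[3]));d/=np.linalg.norm(d)
g=np.mean(c,0);b=g+.132*d;b[2]=.059
print("grip",g,"d",d,np.degrees(np.arctan2(d[1],d[0])),"spot",b)
print("button px",r((224,291),.059),"handle end",r((157,332),.059), "handle in",r((308,290),.072))
togo([b[0],b[1],.19],np.degrees(np.arctan2(d[1],d[0]))-90)
w=capture("wrist");print(w["mount"],w["K"])
```

```text
len 0.19704357478697496 w 0.0764974267649607
grip [ 0.52722146 -0.07746377  0.012     ] d [-0.26425438  0.96445302  0.        ] 105.32265288938025 spot [0.49233988 0.04984403 0.059     ]
button px [0.5079678  0.05400004 0.059     ] handle end [0.47946381 0.10138576 0.059     ] handle in [ 0.50512423 -0.00513467  0.072     ]
shift [-0.4249 -0.3708  0.051 ] rot [-6.000e-02  1.000e-02  4.959e+01]
[[ 5.04636634e-04  9.57944205e-01  2.86954081e-01  8.00056982e-02]
 [ 9.99999568e-01 -2.59444692e-04 -8.92487315e-04 -3.19030365e-04]
 [-7.80504339e-04  2.86954407e-01 -9.57943923e-01 -1.42985715e-01]
 [ 0.00000000e+00  0.00000000e+00  0.00000000e+00  1.00000000e+00]] [[399.45527755   0.         316.40367785]
 [  0.         399.45527755 236.47954974]
 [  0.           0.           1.        ]]
```

Careful with the scale: turns go in shares of 360 degrees. That gives: 49.6 degrees / 360 = 0.1378.

Emit:
inch_along --moves '[[[-0.05,-0.04,0,0,0,0.0139,1],[-0.425,-0.371,0.051,0,0,0.1378,1],[-0.425,-0.371,0.051,0,0,0.1378,1],[-0.425,-0.371,0.051,0,0,0.1378,1],[-0.425,-0.371,0.051,0,0,0.1378,1],[-0.425,-0.371,0.051,0,0,0.1378,1],[-0.425,-0.371,0.051,0,0,0.1378,1],[-0.425,-0.371,0.051,0,0,0.1378,1],[-0.425,-0.371,0.051,0,0,0.1378,1],[-0.425,-0.371,0.051,0,0,0.1378,1],[-0.425,-0.371,0.051,0,0,0.1378,1],[-0.425,-0.371,0.051,0,0,0.1378,1],[-0.425,-0.371,0.051,0,0,0.1378,1],[-0.425,-0.371,0.051,0,0,0.1378,1],[-0.425,-0.371,0.051,0,0,0.1378,1],[-0.425,-0.371,0.051,0,0,0.1378,1]]]'

```text
time_s: 1.9
position: [0.4919, 0.0511, 0.1904]
tcp_rot: [[-0.266, 0.964, -0.0], [0.964, 0.266, 0.0], [0.0, -0.0, -1.0]]
force: [-0.6, -0.9, 0.4]
opening: 1.003
grasp_force: 0.0
```

Run:
```python
from h import *
s=bot.read_state();w=capture("wrist");print(s["position"],s["joint_positions"].round(1))
cv2.imwrite("pics/w1.png",w["color"][...,::-1])
V=view(w,s)
for P in([.4923,.0498,.059],[.527,-.0775,.059],[.479,.1014,.059]):print(proj(w,V,P))
```

```text
[0.49190499 0.05114583 0.1903865 ] [ -7.   24.6 103.6   0.   51.8 -22.5]
[317.64864759 234.88145467]
[316.89635103 390.14813168]
[319.09639563 159.59945389]
```

View pics/w1.png

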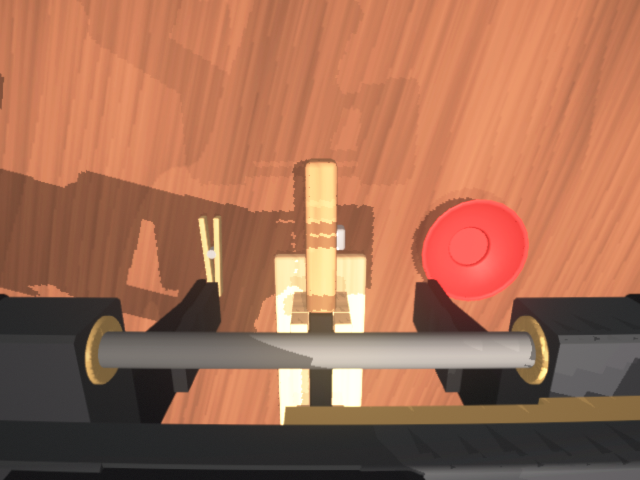

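The wrist view shows the handle centred at column 321 (edges 306 and 337) and the button at (341,237), against a prediction of (317.6,235). The sideways error is about 2.5 mm. The peg and dish are clear of the fingers.

Run:
```python
from h import *
s=bot.read_state();w=capture("wrist");V=view(w,s);R=np.array(s["tcp_rot"])
f=lambda p,z:(R.T@(ray(w,V,p,z)-s["position"])).round(4)
print("top edges",f((306,237),.072),f((337,237),.072),"near inner end",f((307.5,305),.072),f((335,305),.072),"far",f((307,165),.072),f((335.5,165),.072),"button",f((341,237),.062),"collar",f((310,317),.072),f((332,317),.072))
```

```text
top edges [ 0.0009 -0.0079  0.1184] [0.0009 0.0132 0.1184] near inner end [-0.0503 -0.0072  0.1184] [-0.0503  0.0126  0.1184] far [ 0.0497 -0.007   0.1184] [0.0497 0.0115 0.1184] button [-0.0021  0.0166  0.1284] collar [-0.06   -0.0055  0.1184] [-0.0599  0.0106  0.1184]
```

Emit:
inch_along --moves '[[[-0.001,0.0026,0.03,0,0,0,1],[-0.001,0.0026,0.07,0,0,0,0.7],[-0.001,0.0026,0.11,0,0,0,0.6],[-0.001,0.0026,0.131,0,0,0,0.6],[-0.001,0.0026,0.131,0,0,0,0.6],[-0.001,0.0026,0.131,0,0,0,0.5]]]'

```text
time_s: 2.6
position: [0.4954, 0.05, 0.0594]
tcp_rot: [[-0.265, 0.964, -0.0], [0.964, 0.265, 0.0], [0.0, -0.0, -1.0]]
force: [1.0, -0.2, -0.3]
opening: 0.634
grasp_force: 0.0
```

Emit:
inch_along --moves '[[[0,0,0,0,0,0,0],[0,0,0,0,0,0,0],[0,0,0,0,0,0,0],[0,0,0,0,0,0,0],[0,0,0,0,0,0,0],[0,0,0,0,0,0,0],[0,0,0,0,0,0,0],[0,0,0,0,0,0,0],[0,0,0,0,0,0,0],[0,0,0,0,0,0,0]]]'

```text
time_s: 3.6
position: [0.4957, 0.0495, 0.0599]
tcp_rot: [[-0.264, 0.965, 0.001], [0.965, 0.264, -0.0], [-0.0, 0.001, -1.0]]
force: [-0.3, 0.3, 6.5]
opening: 0.247
grasp_force: 30.0
```

Emit:
inch_along --moves '[[[0.01,0,0,0,0,0,0],[0.022,0,0,0,0,0,0],[0.035,0,0,0,0,0,0],[0.048,0,0,0,0,0,0],[0.062,0,0,0,0,0,0],[0.076,0,0,0,0,0,0],[0.09,0,0,0,0,0,0],[0.102,0,0,0,0,0,0],[0.112,0,0,0,0,0,0],[0.118,0,0,0,0,0,0],[0.12,0,0,0,0,0,0],[0.12,0,0,0,0,0,0],[0.12,0,0,0,0,0,0]]]'

```text
time_s: 4.9
position: [0.4636, 0.1653, 0.0592]
tcp_rot: [[-0.264, 0.965, -0.0], [0.965, 0.264, 0.0], [0.0, -0.0, -1.0]]
force: [-0.4, 2.2, 2.2]
opening: 0.249
grasp_force: 30.0
```

Emit:
inch_along --moves '[[[0.001,0,0,0,0,0,0],[0.001,0,0,0,0,0,0],[0.001,0,0,0,0,0,0]]]'

```text
time_s: 5.2
position: [0.4635, 0.1659, 0.0592]
tcp_rot: [[-0.264, 0.965, 0.0], [0.965, 0.264, -0.0], [-0.0, 0.0, -1.0]]
force: [0.4, -1.2, 1.5]
opening: 0.253
grasp_force: 30.0
```

Emit:
inch_along --moves '[[[0.001,0,0,0,0,0,0],[0.001,0,0,0,0,0,0],[0.001,0,0,0,0,0,0]]]'

```text
time_s: 5.5
position: [0.4632, 0.167, 0.0592]
tcp_rot: [[-0.264, 0.964, 0.0], [0.964, 0.264, -0.0], [-0.0, -0.0, -1.0]]
force: [0.8, -3.2, 2.4]
opening: 0.249
grasp_force: 30.0
```

Emit:
inch_along --moves '[[[0.001,0,0,0,0,0,0],[0.001,0,0,0,0,0,0],[0.001,0,0,0,0,0,0]]]'

```text
time_s: 5.8
position: [0.463, 0.1677, 0.0593]
tcp_rot: [[-0.264, 0.964, 0.0], [0.964, 0.264, -0.001], [-0.001, -0.0, -1.0]]
force: [0.8, -5.5, 2.2]
opening: 0.253
grasp_force: 30.0
```

Emit:
inch_along --moves '[[[0.001,0,0,0,0,0,0],[0.001,0,0,0,0,0,0],[0.001,0,0,0,0,0,0]]]'

```text
time_s: 6.1
position: [0.4631, 0.1679, 0.0593]
tcp_rot: [[-0.265, 0.964, 0.001], [0.964, 0.265, -0.002], [-0.002, 0.0, -1.0]]
force: [2.0, -9.0, 2.1]
opening: 0.251
grasp_force: 30.0
```

The handle is at the hard end. I'll ease back 3 mm and release.

Emit:
inch_along --moves '[[[-0.003,0,0,0,0,0,0],[-0.003,0,0,0,0,0,0],[-0.003,0,0,0,0,0,0]]]'

```text
time_s: 6.4
position: [0.4633, 0.1665, 0.0593]
tcp_rot: [[-0.264, 0.965, -0.0], [0.965, 0.264, 0.0], [0.0, -0.0, -1.0]]
force: [-0.6, -0.7, 2.3]
opening: 0.25
grasp_force: 30.0
```

Emit:
inch_along --moves '[[[0,0,0,0,0,0,0.5],[0,0,0,0,0,0,0.6],[0,0,0,0,0,0,0.6],[0,0,0,0,0,0,0.6],[0,0,0,0,0,0,0.6],[0,0,0,0,0,0,0.6],[0,0,0,0,0,0,0.6]]]'

```text
time_s: 7.1
position: [0.4632, 0.1663, 0.0592]
tcp_rot: [[-0.264, 0.965, -0.0], [0.965, 0.264, -0.0], [0.0, -0.0, -1.0]]
force: [0.3, -0.2, -0.2]
opening: 0.598
grasp_force: 0.0
```

Run:
```python
from h import *
s=bot.read_state();w=capture("wrist");V=view(w,s)
cv2.imwrite("pics/w2.png",w["color"][...,::-1])
t=capture("top");print(s["position"])
```

```text
[0.46323276 0.16628886 0.05918093]
```

View pics/w2.png

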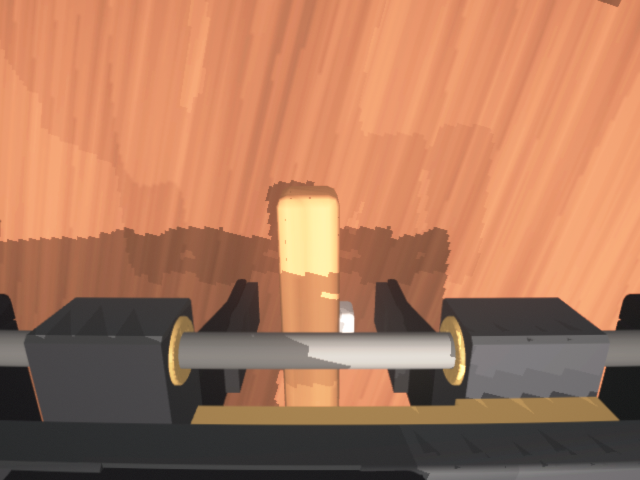

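The button stands proud again at (346,318), released, and the fingers are clear. Next I raise the tool and move over the tube.

Emit:
inch_along --moves '[[[0,0,0,0,0,0,0.8],[0,0,-0.05,0,0,0,0.8],[0,0,-0.09,0,0,0,0.8],[0,0,-0.13,0,0,0,1],[-0.05,0,-0.13,0,0,0,1],[-0.1,0,-0.13,0,0,0,1],[-0.15,0,-0.13,0,0,0,1],[-0.2,0,-0.13,0,0,0,1],[-0.252,0,-0.13,0,0,0,1],[-0.252,0,-0.13,0,0,0,1],[-0.252,0,-0.13,0,0,0,1]]]'

```text
time_s: 8.3
position: [0.5298, -0.0781, 0.189]
tcp_rot: [[-0.261, 0.965, -0.001], [0.965, 0.261, 0.001], [0.001, -0.0, -1.0]]
force: [-1.2, 1.1, -0.1]
opening: 1.003
grasp_force: 0.0
```

Run:
```python
from h import *
s=bot.read_state();w=capture("wrist");V=view(w,s)
cv2.imwrite("pics/w3.png",w["color"][...,::-1])
t=capture("top")["color"][160:300,230:420,::-1];cv2.imwrite("pics/t3.png",cv2.resize(t,None,fx=4,fy=4,interpolation=cv2.INTER_CUBIC))
```

```text
(no output)
```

View pics/w3.png

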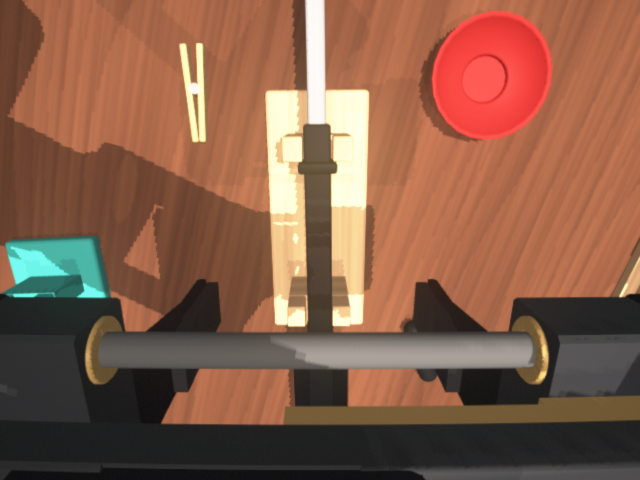

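The wrist view shows the tube at columns 305–331, the collar at row 167, and the posts at rows 148 and 315. The rod is drawn out.

Run:
```python
from h import *
s=bot.read_state();w=capture("wrist");V=view(w,s);R=np.array(s["tcp_rot"])
f=lambda p,z:(R.T@(ray(w,V,p,z)-s["position"])).round(4)
g=cv2.cvtColor(w["color"],cv2.COLOR_RGB2GRAY)
for r in(190,215,240,265):
    row=g[r,290:345];d=np.where(row<90)[0]+290;print(r,d.min(),d.max(),f((d.min()-.5,r),.068)[1],f((d.max()+.5,r),.068)[1])
print("collar",f((317,167),.072),"tube end",f((316,125),.068))
```

```text
190 306 330 -0.0081 0.0086
215 307 331 -0.0076 0.0094
240 307 331 -0.0077 0.0096
265 308 331 -0.0071 0.0098
collar [ 0.0486 -0.0005  0.117 ] tube end [ 0.0748 -0.0011  0.121 ]
```

View pics/t3.png

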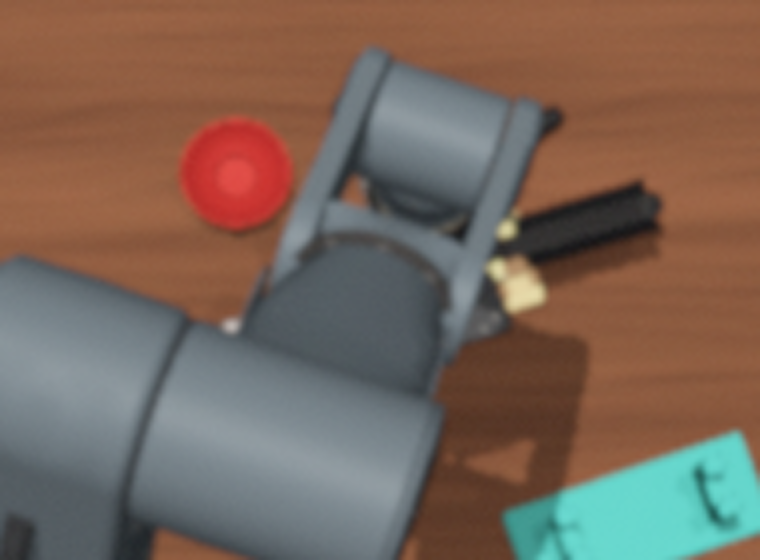

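The arm hides the handle in the top view, but the stand, dish and seal are in place. The tube is within 1 mm of the TCP line, so I descend and grip.

Converted, -1 degrees / 360 = -0.0028.

Emit:
inch_along --moves '[[[0.001,0.001,0.04,0,0,-0.0028,1],[0.001,0.001,0.08,0,0,-0.0028,0.8],[0.001,0.001,0.115,0,0,-0.0028,0.6],[0.001,0.001,0.13,0,0,-0.0028,0.5],[0.001,0.001,0.13,0,0,-0.0028,0.5],[0.001,0.001,0.13,0,0,-0.0028,0.4]]]'

```text
time_s: 9.05
position: [0.5306, -0.0743, 0.0595]
tcp_rot: [[-0.283, 0.959, -0.0], [0.959, 0.283, 0.0], [0.0, -0.0, -1.0]]
force: [-0.2, 0.1, 0.2]
opening: 0.633
grasp_force: 0.0
```

Emit:
inch_along --moves '[[[0,0,0,0,0,0,0],[0,0,0,0,0,0,0],[0,0,0,0,0,0,0],[0,0,0,0,0,0,0],[0,0,0,0,0,0,0],[0,0,0,0,0,0,0],[0,0,0,0,0,0,0],[0,0,0,0,0,0,0]]]'

```text
time_s: 9.85
position: [0.5307, -0.0757, 0.0597]
tcp_rot: [[-0.281, 0.96, 0.0], [0.96, 0.281, -0.0], [-0.0, 0.0, -1.0]]
force: [-1.2, -1.1, 6.1]
opening: 0.207
grasp_force: 30.0
```

Gripped at 18 mm. Lift 70 mm straight up.

Emit:
inch_along --moves '[[[0,0,-0.005,0,0,0,0],[0,0,-0.015,0,0,0,0],[0,0,-0.03,0,0,0,0],[0,0,-0.045,0,0,0,0],[0,0,-0.06,0,0,0,0],[0,0,-0.07,0,0,0,0],[0,0,-0.07,0,0,0,0],[0,0,-0.07,0,0,0,0],[0,0,-0.07,0,0,0,0],[0,0,-0.07,0,0,0,0],[0,0,-0.07,0,0,0,0],[0,0,-0.07,0,0,0,0]]]'

```text
time_s: 11.05
position: [0.5304, -0.0755, 0.1289]
tcp_rot: [[-0.281, 0.96, -0.001], [0.96, 0.281, 0.0], [0.0, -0.001, -1.0]]
force: [-0.5, 0.8, -4.7]
opening: 0.202
grasp_force: 30.0
```

Run:
```python
from h import *
s=bot.read_state();c=capture("scene");V=view(c);T=s["position"];R=np.array(s["tcp_rot"]);x=R[:,0]
i=c["color"][100:400,150:450,::-1];cv2.imwrite("pics/s4.png",cv2.resize(i,None,fx=2,fy=2,interpolation=cv2.INTER_CUBIC))
for k,d in(("handle end",.307),("end if locked at 60",.247),("blade",-.208),("button",.252)):
    P=T+x*d+(R[:,1]*.014 if k=="button" else 0);print(k,((proj(c,V,P)-[150,100])*2).round(1))
```

```text
handle end [426.3 112.6]
end if locked at 60 [408.7 142.9]
blade [243.6 427.3]
button [420.  143.6]
```

View pics/s4.png

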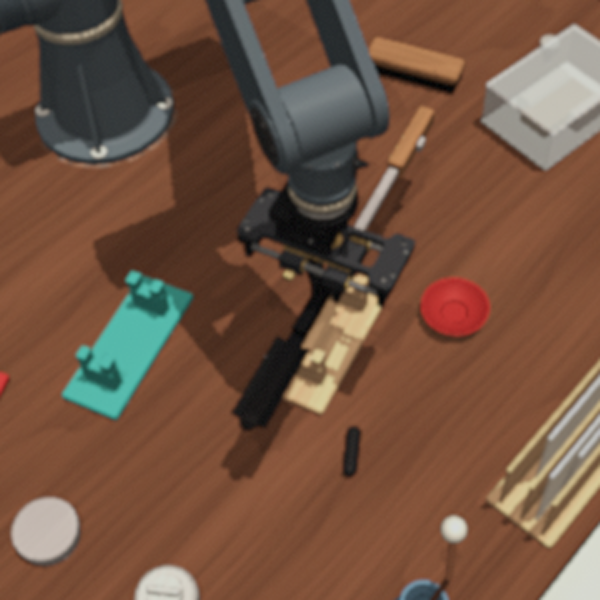

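The horn hangs level and clear of the stand. Its handle end at (427,110) matches the drawn-out prediction, the button at (420,143) stands proud, and the other things haven't moved.

```bash
python3 -c "
from rig import bot
print(bot.hand_in())"
```

```text
the job is handed in; nothing more can be done
None
```

The horn is drawn out to the second stop with its button sprung out, and is held still and level by the tube, about 70 mm above where it lay. I handed the job in at about 11 s; the hand-in returned no verdict, and I judged the lock from pull distance, hard-end force and images rather than a pull test.

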